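# Close the gel caster on its tray

## Task

The tray has been set in the gel caster, ready to be closed. With the fingertips alone, swing the cam lever out to its open stop so that the cam is at its low point and the wall is free, only then push the sliding end wall forward until the tray is shut without a gap between both end walls, and swing the lever back to its locked stop so that the wall is held there. Do not lift the tray or disturb the glassware, bottle and comb standing around.

Things in the scene. Friction and masses are not known exactly. Their poses are not given: they have to be found in the camera images.
- caster: Gel caster, fixed to the bench: grey base plate 340 x 200 mm, its top (the bed) 18 mm above the bench. Origin under the centre of the base at bench level; +x runs along the 340 mm in the closing direction, from the cam end to the fixed end wall; +y to the left of that, z up. Two tray guides 10 mm high run along the bed at y = +-79 mm.
- fixed_face (a point): Centre of the fixed end wall's black gasket face, 48 mm above the bench, at the caster's x = +154 mm, looking to -x. The wall is 166 mm wide, its top 68 mm above the bench.
- gate (a joint): Sliding end wall, m along the caster's +x. 0 = fully back, 0.065 = home: its gasket flat on the tray's near end, the tray's far end flat on the fixed wall; with the tray in it goes no farther. Starts parked between 0 and 0.004; with the cam locked it can only rattle up to about 0.012. Slides with about 2 N when the cam is open (5 N while it moves the tray too); stays where it is left.
- gate_back (a point): Centre of the sliding end wall's flat back face (looking to the caster's -x), 48 mm above the bench, at caster x = joint value - 0.027 m: push here. The grey wall is 166 mm wide (caster y), 16 mm thick with its gasket, top 68 mm above the bench. Axes as the caster's. Two ribs stand 9 mm out of this face at y = +-55 mm.
- tongue_end (a point): Top of the tail of the wall's aluminium tongue, a flat bar 40 mm wide that runs 129 mm back from the wall's foot along the caster's y = 0, top 29 mm above the bench, with a notch in its -y edge for the cam's lobe when parked. Keeper strips 10 mm wide at y = +-25.5 mm, tops 31 mm above the bench.
- cam (a joint): Cam lever, rad about its upright pivot, counter-clockwise from above. 0 = locked stop: lobe towards the tongue (in its notch when parked, behind its tail when home), lever along the caster's -x. 1.75 = open stop: low side to the tongue, wall free, lever out to the caster's -y (lever angle = pi + value). Holds the wall below 0.8. Starts 0 to 0.15. 4 to 7 N at the knob turns it; stays where left.
- cam_axis (a point): Pivot of the cam, at the caster's x = -100, y = -30 mm, 43 mm above the bench, at the top face of the flat steel lever, which is 12 mm wide and 7 mm thick, its underside 36 mm above the bench. Fingertips 41 mm above the bench clear the tongue and keepers below. With the wall within a few mm of home, closing the lever presses it the rest of the way.
- cam_knob (a point): Middle of the black upright knob at the lever's end, 60 mm from the pivot, 55 mm above the bench. The knob is a round post 14 mm in diameter that stands on the lever from 43 to 68 mm above the bench.
- tray: Loose clear casting tray with white edges: floor 100 mm (caster x) by 150 mm (caster y), side walls 35 mm high along its two 100 mm sides, open at both ends, 160 g. Origin under the centre of its floor, on the bed; axes as the caster's. It starts up to 12 mm short of the fixed end wall; at caster x = 0.104 m it touches it.
- flask: Stoppered conical flask, 74 mm wide at the foot, 118 mm tall, glass with an orange stopper; origin under its centre. Bystander.
- beaker: Glass beaker, 68 mm in diameter, 88 mm tall; origin under its centre. Bystander.
- reagent: Brown reagent bottle, 50 mm in diameter, 95 mm tall; origin under its centre. Bystander.
- comb: White gel comb lying flat on the bench, 150 x 30 x 6 mm, long side along its x; origin under its centre. Bystander.
Mind the look-alikes: they are no part of the job. What is meant by the tray is not brown or green, and is the larger of those in its own colour.

How it is judged:
By the outcome, as a careful person would: the job done as asked, in the order asked, and still so for the second after the job is handed in, with the robot touching nothing.
It also fails if it takes over 54 s, if anything falls off the work surface, if the arm or the gripper's body presses on something with over 40 N, if the wrist force passes 120 N, or if a joint passes its speed limit or range.

## Robot

A 7-joint arm with a two-finger parallel gripper is mounted at the origin on the work surface. World frame = base frame: x ahead of the robot, y to its left, z up, the work surface at z = 0. Lengths are in m, angles in rad, forces in N, time in s.
With the tool pointing down it reaches from about 0.35 to 0.9 m from the base axis. Payload 19.9 kg.
Tool frame: the origin (TCP) lies midway between the tips of the shut fingers; the grasp point (between the pads) lies 19 mm behind it; z points along the fingers, y is the line along which they close (so a half turn about z gives the same grasp; the last joint's range is limited). The gripper opens to 85 mm and grips with 20 to 120 N. Pads are 22 mm wide; open, the fingers measure 114 mm over their backs; the gripper's body (76 mm by 85 mm) begins 54 mm behind the grasp point. The pads swing forward as they close: fully open they stand 13 mm farther back than shut.
Start: joints at [1.069, 0.417, -0.01, 1.614, 0.005, 1.111, -0.053], TCP at [0.278, -0.56, 0.198] pointing down, gripper open.
Joint ranges: [-2.81, 2.81], [-0.39, 2.02], [-1.27, 1.25], [0.06, 2.57], [-1.19, 4.33], [0.19, 2], [-2.82, 2.82]. Speed limits (rad/s): [1.89, 1.89, 2.39, 2.39, 3.01, 3.01, 3.01].

## Interface

Orientations are given as [roll, pitch, yaw] about the fixed x, y, z axes, in that order (R = Rz(yaw) Ry(pitch) Rx(roll)).
In Python, from workcell import r gives the robot as it stands.
- The arm moves only by the shell command python3 -m creep 'ROWS' [FORCE]. ROWS is JSON, a list of rows, each an object with "offset": the shift along the world's x, y, z in m, a list of three; "spin": the turn about the world's z in rad; "hand": the closure, from -1 (fully open) to 1 (shut). In form: [{"offset": [x, y, z], "spin": spin, "hand": hand}, ...]. A call has 1 to 10 rows; each row is the pose to reach, as a shift and turn from the pose commanded when the call began; what a row does not reach only later rows make up. A row lasts 1/10 s, in which the tool goes at most 50 mm and 8.59 degrees, less where a joint would pass 70% of its speed; a pose out of reach is approached as far as the arm can. A call with a gripper value outside its range is refused whole. The fingers move at their own pace and stop on an object; FORCE is the grip in N (left out, the last holds). Time passes only in rows, so rows that repeat a pose let the fingers close. It gives the time, the measured TCP pose, the force, the opening and the grip force at its end, in the units of the state.
- r.get_obs(): the state, without advancing time (a new reading comes with each control period).
- r.grab_frame(name): name is "scene" or "top" or "wrist"; returns the picture (480x640x3 uint8, red, green, blue); there is no depth.
- r.camera_model(name): a dict with "fx", "fy", "cx", "cy" (pixels), "dist" ([k1, k2, p1, p2, k3] as OpenCV has them; the pictures are not rectified), "camera_from_world" (4x4, takes a point from world to camera coordinates); the wrist camera has in their place "hand_eye" (4x4, takes a point from camera to tool coordinates, whose origin is the TCP and whose axes are the flange's). Camera axes: x right, y down, z forward; pixel columns grow to the right and rows downward; lengths in m; the calibration is good to about 2 mm. A picture is of the moment at which its call begins: read the wrist's pose just before it. camera_model takes no time and is no camera call.
- r.close_job(): hands the job in; it is judged then, once.
The state is a dict: "time": time; "qpos": joint angles; "qvel": joint speeds; "effort": joint torques, N m; "tcp_pos": TCP position; "tool_rot": TCP orientation; "contact_force": force on the tool from outside, world axes, zero at the start; "ft_torque": the same for the moment, N m; "finger_gap": opening from 0.0 (shut) to 1.0 (fully open); "grip_force": force on a finger pad.
Only numpy, scipy, OpenCV 4.12 (cv2) and the standard library are available. Lean on these libraries where they do the work, as an engineer would, in place of code of your own. Each camera call takes 0.05 s, during which the arm holds its last target. There are 200 camera calls.

## Working session

There is one attempt and no reset: what is moved stays moved. The work goes in short steps, Python scripts to look and compute and a shell command to move; the robot and the scene stay as the last step left them, time stands still between calls to the robot, and variables do not carry over. Pictures are saved under pics/ and viewed, at most 10 in all, crops included, and the job is handed in when it is done.

```bash
mkdir -p pics; ls
python3 - <<'E'
from workcell import r
import cv2
print(r.get_obs())
for n in("top","scene"):
    cv2.imwrite(f"pics/{n}0.png",cv2.cvtColor(r.grab_frame(n),cv2.COLOR_RGB2BGR))
    print(r.camera_model(n))
print(r.camera_model("wrist"))
E
```

```text
pics
{'time': 0.0, 'qpos': array([ 1.0685319 ,  0.41796035, -0.01032749,  1.6141768 ,  0.00471623,
        1.11072476, -0.05298244]), 'qvel': array([-5.13029495e-04, -2.61503252e-05,  3.71885800e-04, -3.83718326e-04,
       -9.66251142e-04, -5.65831975e-04, -7.90051959e-06]), 'effort': array([-6.11392170e-05, -8.64449000e+01,  6.78767748e-01, -4.34895480e+01,
        1.91335834e-02,  7.53107888e-03,  5.62927198e-06]), 'tcp_pos': array([ 0.27771458, -0.55946569,  0.1973676 ]), 'tool_rot': array([-3.14035096e+00,  9.72804165e-05,  4.60819905e-01]), 'contact_force': array([ 0.35821963, -0.12755949,  1.02089371]), 'ft_torque': array([ 2.33846621e-04, -9.28553035e-05,  7.62960425e-02]), 'grip_force': 0.0, 'finger_gap': 0.998503845189827}
{'fx': 598.7601760285456, 'fy': 598.7601760285456, 'cx': 319.76764943884126, 'cy': 242.6412752121516, 'dist': array([-0.08262019,  0.        ,  0.        ,  0.        ,  0.        ]), 'camera_from_world': array([[-1.61263614e-02, -9.99869761e-01, -6.33071671e-04,
         9.78159435e-02],
       [-9.82175550e-01,  1.59595626e-02, -1.87287164e-01,
        
[... 483 characters left out ...]
16067421, -0.66169884, -0.3927072 ],
       [-0.64208834, -0.16054773, -0.74963124,  1.53390972],
       [ 0.        ,  0.        ,  0.        ,  1.        ]])}
{'fx': 354.14250219857064, 'fy': 354.14250219857064, 'cx': 323.0158437662811, 'cy': 237.24506054028151, 'dist': array([-0.03188252,  0.        ,  0.        ,  0.        ,  0.        ]), 'hand_eye': array([[-7.98221168e-04, -9.46660561e-01, -3.22231510e-01,
         8.30341726e-02],
       [ 9.99999624e-01, -8.65049921e-04,  6.42015904e-05,
         9.04120534e-04],
       [-3.39523456e-04, -3.22231337e-01,  9.46660895e-01,
        -1.75143611e-01],
       [ 0.00000000e+00,  0.00000000e+00,  0.00000000e+00,
         1.00000000e+00]])}
```

View pics/top0.png

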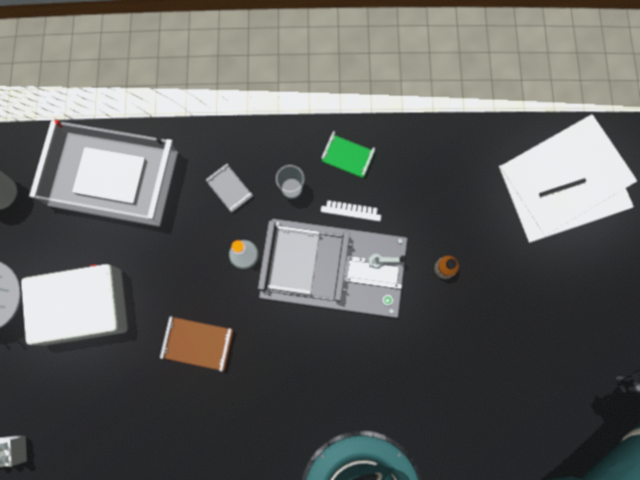

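View pics/scene0.png

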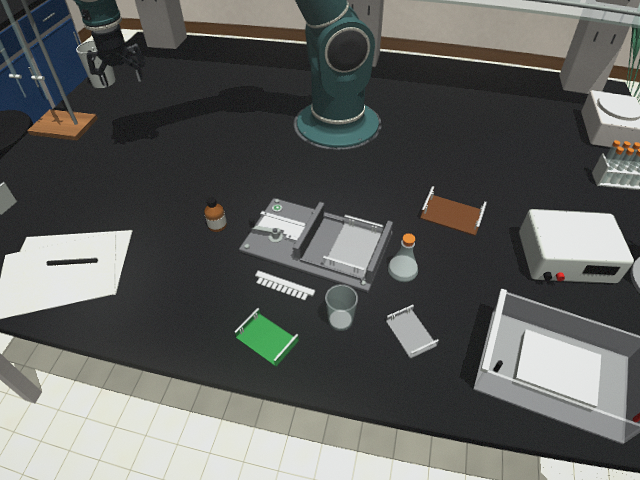

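The top view shows the trays: the clear one in the caster at (295,258), a small grey one at (229,188), a green one at (348,155) and a brown one at (196,343). The one in the caster is the right one. The cam end is at image right, with the knob near (397,260). I'll check this in a close crop.

Run:
```python
import cv2
a=cv2.imread("pics/top0.png")[190:340,230:430]
cv2.imwrite("pics/c1.png",cv2.resize(a,(800,600),interpolation=cv2.INTER_CUBIC))
```

```text
(no output)
```

View pics/c1.png

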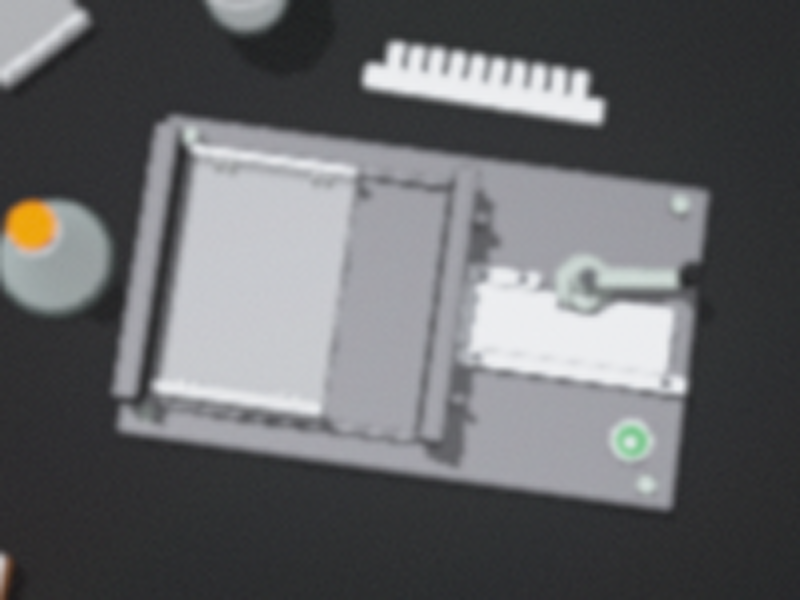

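```bash
cat > h.py <<'E'
import numpy as np, cv2
from workcell import r
def w(name,uv,z):
    m=r.camera_model(name);K=np.array([[m['fx'],0,m['cx']],[0,m['fy'],m['cy']],[0,0,1]])
    p=cv2.undistortPoints(np.array([[uv]],float),K,m['dist'])[0,0]
    T=m['camera_from_world'];R=T[:3,:3];c=-R.T@T[:3,3];d=R.T@np.array([*p,1])
    return c+d*(z-c[2])/d[2]
def c2w(o,th,p):
    c,s=np.cos(th),np.sin(th);return np.array(o)+np.array([c*p[0]-s*p[1],s*p[0]+c*p[1]])
E
python3 - <<'E'
from h import *
f=lambda x,y:((x+.5)/4-.5+230,(y+.5)/4-.5+190)
P=[w("top",f(*p),z)[:2] for p,z in [((118,431),.018),((672,509),.018),((709,190),.018),((172,116),.018)]]
C=np.array([[.17,.1],[-.17,.1],[-.17,-.1],[.17,-.1]])
P=np.array(P);print(P,[np.linalg.norm(P[i]-P[i-1]) for i in range(4)])
z=((P-P.mean(0))@[1,1j])@np.conj(C@[1,1j]);th=np.angle(z);o=P.mean(0);print("pose",o,th)
inv=lambda q:c2w([0,0],-th,np.array(q)-o)
for n,p,zz in [("pivot",(583,284),.045),("knob",(690,274),.068),("gate top L",(470,168),.068),("gate back botom",(440,440),.068),("fixtop",(118,396),.068),("traynear",(355,170),.053)]:
    q=w("top",f(*p),zz)[:2];print(n,q,inv(q))
for n,p in [("pivot",(-.1,-.03)),("gateback",(-.027,0)),("knob",(-.16,-.03))]: print(n,c2w(o,th,p))
E
```

```text
[[ 0.46659114  0.23755024]
 [ 0.41388904 -0.09695234]
 [ 0.60986127 -0.12762615]
 [ 0.66217267  0.20440338]] [np.float64(0.1983704791536262), np.float64(0.33862884122446724), np.float64(0.19835826183772612), np.float64(0.3361251104875822)]
pose [0.53812853 0.05434378] 1.4131655548015636
pivot [ 0.54805686 -0.0449841 ] [-0.09653788 -0.02539761]
knob [ 0.54935466 -0.10656078] [-0.1571474  -0.03634555]
gate top L [0.6156746  0.02245834] [-0.01931704 -0.08158999]
gate back botom [0.45340597 0.04398423] [-0.02353076  0.08204593]
fixtop [0.48224437 0.23255282] [0.16722697 0.08316634]
traynear [0.618701   0.09118017] [ 0.04902786 -0.073791  ]
pivot [ 0.55205871 -0.04912578]
gateback [0.5338901  0.02767853]
knob [ 0.54263998 -0.1083819 ]
```

The crop confirms the choice: base corners are at (118,431), (672,509), (709,190) and (172,116), pivot (583,284), knob (690,274), and the recovered sizes agree to 1%. Next I move above the knob with yaw ≈ 1.41 to look close up.

```bash
python3 -m creep '[{"offset":[0.04,0.07,0],"spin":0.14,"hand":0.2},{"offset":[0.07,0.11,0],"spin":0.28,"hand":0.2},{"offset":[0.095,0.155,0],"spin":0.42,"hand":0.2},{"offset":[0.12,0.2,0],"spin":0.56,"hand":0.2},{"offset":[0.145,0.24,0],"spin":0.7,"hand":0.2},{"offset":[0.17,0.28,0],"spin":0.84,"hand":0.2},{"offset":[0.195,0.325,0],"spin":0.95,"hand":0.2},{"offset":[0.22,0.37,0],"spin":0.95,"hand":0.2},{"offset":[0.245,0.41,0],"spin":0.95,"hand":0.2},{"offset":[0.265,0.45,0],"spin":0.95,"hand":0.2}]' 20; python3 -m creep '[{"offset":[0,0,0],"spin":0,"hand":0.2},{"offset":[0,0,0],"spin":0,"hand":0.2},{"offset":[0,0,0],"spin":0,"hand":0.2}]'
python3 - <<'E'
from h import *
o=r.get_obs();print(o)
cv2.imwrite("pics/w1.png",cv2.cvtColor(r.grab_frame("wrist"),cv2.COLOR_RGB2BGR))
E
```

```text
time: 1.1
tcp_pos: [0.5329, -0.1278, 0.1979]
tool_rot: [-3.141, 0.0, 1.41]
contact_force: [0.3, -1.5, -0.5]
finger_gap: 0.398
grip_force: 0.0
time: 1.4
tcp_pos: [0.5318, -0.1305, 0.1977]
tool_rot: [-3.141, 0.0, 1.41]
contact_force: [-1.4, 0.4, 0.6]
finger_gap: 0.398
grip_force: 0.0
{'time': 1.4, 'qpos': array([ 0.52499184,  0.30604209, -0.41174322,  1.79686082,  0.13853231,
        1.06762375, -0.09791116]), 'qvel': array([ 0.01235854, -0.00289161,  0.00192986,  0.000643  , -0.00114178,
       -0.00160933, -0.00209106]), 'effort': array([-2.11661428e+00, -7.05679750e+01, -6.25550911e+00, -4.22594440e+01,
       -5.00325894e-02, -1.57559925e-02, -3.76401411e-02]), 'tcp_pos': array([ 0.53181815, -0.13049799,  0.19769456]), 'tool_rot': array([-3.14094217e+00,  4.20218506e-04,  1.40968012e+00]), 'contact_force': array([-1.36138323,  0.43064033,  0.62280481]), 'ft_torque': array([-0.03695377,  0.0365405 , -0.02656521]), 'grip_force': 0.0, 'finger_gap': 0.3981991296158889}
```

View pics/w1.png

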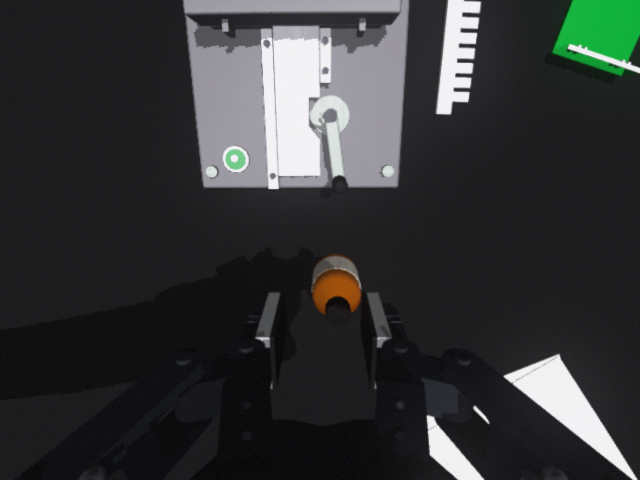

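The wrist view shows the base's near corners at (203,187) and (399,187), the pivot at (331,115) and the knob top at (340,184). The bottle's cap is at (337,305), in line behind the knob.

```bash
cat >> h.py <<'E'
from scipy.spatial.transform import Rotation as Ro
def ww(obs,uv,z):
    m=r.camera_model("wrist");K=np.array([[m['fx'],0,m['cx']],[0,m['fy'],m['cy']],[0,0,1]])
    p=cv2.undistortPoints(np.array([[uv]],float),K,m['dist'])[0,0]
    H=m['hand_eye'];R=Ro.from_euler('xyz',obs['tool_rot']).as_matrix()
    c=R@H[:3,3]+obs['tcp_pos'];d=R@H[:3,:3]@np.array([*p,1])
    return c+d*(z-c[2])/d[2]
E
python3 - <<'E'
from h import *
o=r.get_obs()
for n,p,z in [("BR",(203,187),.018),("TR",(399,187),.018),("pivot",(331,115),.043),("knobtop",(340,184),.068),("gateback L",(187,14),.068),("gateback R",(409,11),.068),("cap",(337,305),.095),("tongueL",(279,176),.029),("tongueR",(319,176),.029)]:
    q=ww(o,p,z)[:2];print(n,q,c2w([0,0],-1.4131,q-np.array([.5381,.0543])))
print(w("top",(449,263),.095))
E
```

```text
BR [ 0.41446467 -0.09619538] [-0.16804411  0.09846689]
TR [ 0.6104469  -0.12841434] [-0.16908555 -0.1001433 ]
pivot [ 0.55271679 -0.0491212 ] [-0.09984245 -0.03067705]
knobtop [ 0.55108378 -0.10649341] [-0.15675921 -0.03807424]
gateback L [0.45566801 0.04144248] [-0.02564339  0.07938996]
gateback R [0.62211592 0.01570675] [-0.02492021 -0.08903424]
cap [ 0.53217168 -0.20783394] [-0.2598123  -0.03531168]
tongueL [ 0.49452178 -0.09644826] [-0.1557214   0.01936345]
tongueR [ 0.53281673 -0.10275173] [-0.15593268 -0.01944624]
[ 0.53162731 -0.21186773  0.095     ]
```

```bash
python3 -m creep '[{"offset":[0.019,0.022,0],"spin":0.13,"hand":0.2},{"offset":[0.019,0.022,0],"spin":0.13,"hand":0.2},{"offset":[0.019,0.022,-0.04],"spin":0.13,"hand":0.2},{"offset":[0.019,0.022,-0.08],"spin":0.13,"hand":0.2},{"offset":[0.019,0.022,-0.11],"spin":0.13,"hand":0.2},{"offset":[0.019,0.022,-0.13],"spin":0.13,"hand":0.2},{"offset":[0.019,0.022,-0.14],"spin":0.13,"hand":0.2},{"offset":[0.019,0.022,-0.15],"spin":0.13,"hand":0.2},{"offset":[0.019,0.022,-0.151],"spin":0.13,"hand":0.2},{"offset":[0.019,0.022,-0.151],"spin":0.13,"hand":0.2}]'
python3 - <<'E'
from h import *
o=r.get_obs();print(o['tcp_pos'])
cv2.imwrite("pics/w2.png",cv2.cvtColor(r.grab_frame("wrist"),cv2.COLOR_RGB2BGR))
# arc plan: TCP on radius .06, from cam .13
p=np.array([.5527,-.0491])
for c in np.linspace(.13,1.83,18):
    a=1.413-np.pi+c;q=p+.06*np.array([np.cos(a),np.sin(a)]);print(round(c,2),np.round(q-[.551,-.109],3))
E
```

```text
time: 2.45
tcp_pos: [0.5516, -0.1078, 0.0475]
tool_rot: [3.141, 0.0, 1.54]
contact_force: [0.1, -0.1, 1.0]
finger_gap: 0.398
grip_force: 0.0
[ 0.55159388 -0.10782004  0.04753257]
0.13 [ 0. -0.]
0.23 [0.006 0.   ]
0.33 [0.012 0.001]
0.43 [0.018 0.002]
0.53 [0.024 0.004]
0.63 [0.029 0.006]
0.73 [0.034 0.009]
0.83 [0.039 0.013]
0.93 [0.044 0.017]
1.03 [0.048 0.021]
1.13 [0.051 0.026]
1.23 [0.054 0.031]
1.33 [0.057 0.037]
1.43 [0.059 0.042]
1.53 [0.061 0.048]
1.63 [0.061 0.054]
1.73 [0.062 0.06 ]
1.83 [0.061 0.066]
```

View pics/w2.png

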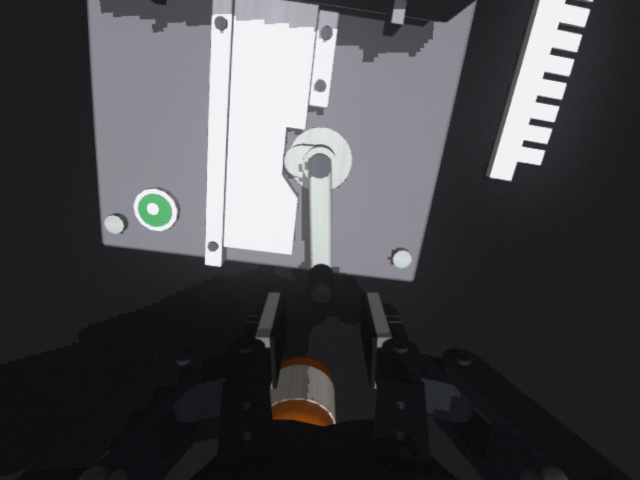

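The knob top is at (321,285), centred between the pads (x≈272 and 373). I'll check its radial position against the TCP.

Run:
```python
from h import *
o=r.get_obs()
for n,p,z in [("piv",(320,163),.045),("knobtop c",(321,287),.068),("knob base front",(321,265),.045)]:
    q=ww(o,p,z)[:2];print(n,q)
m=r.camera_model("wrist");H=np.linalg.inv(m['hand_eye'])
for t in [(0,0,0),(0,.017,-.005),(.011,.017,-.005),(-.011,.017,-.005),(.011,.017,-.02)]:
    c=H@[*t,1];print(t,m['fx']*c[0]/c[2]+m['cx'],m['fy']*c[1]/c[2]+m['cy'])
```

```text
piv [ 0.55261203 -0.04726157]
knobtop c [ 0.55135166 -0.10383925]
knob base front [ 0.55129994 -0.10213827]
(0, 0, 0) 322.18795391388636 276.53534656601
(0, 0.017, -0.005) 354.26794825357234 280.5511766952
(0.011, 0.017, -0.005) 354.85315354227134 261.34127023683794
(-0.011, 0.017, -0.005) 353.7044547207714 299.04837462562546
(0.011, 0.017, -0.02) 357.5048864369568 273.43834330526545
```

Run:
```python
import cv2,numpy as np
a=cv2.imread("pics/w2.png")[240:390,220:420]
a=(255*(a/255.)**.5).astype(np.uint8)
cv2.imwrite("pics/c2.png",cv2.resize(a,(800,600),interpolation=cv2.INTER_CUBIC))
```

```text
(no output)
```

View pics/c2.png

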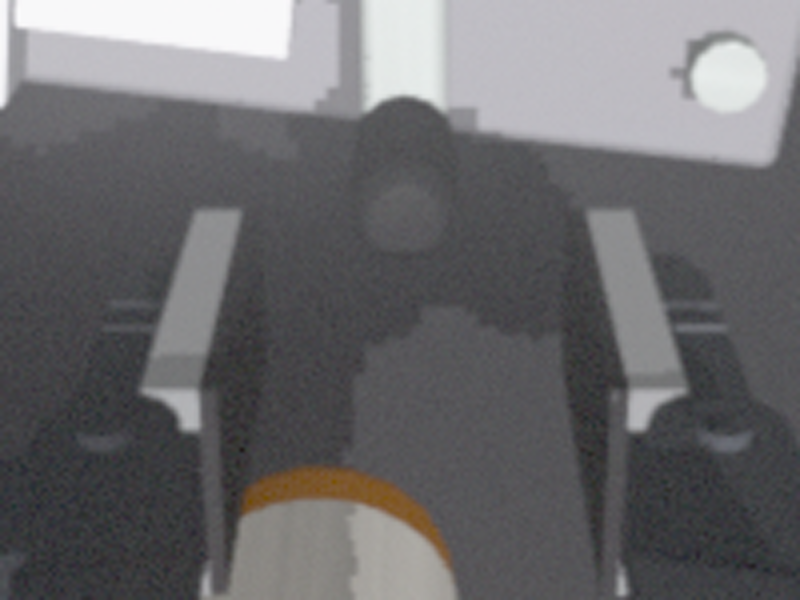

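The knob top is at full-image (321,293) and the finger tips at (280,292) and (367,292). Tip depth is ambiguous from this view, so I'll test it by closing gently on the knob.

```bash
python3 -m creep '[{"offset":[0,0,0],"spin":0,"hand":0.4},{"offset":[0,0,0],"spin":0,"hand":0.5},{"offset":[0,0,0],"spin":0,"hand":0.6},{"offset":[0,0,0],"spin":0,"hand":0.7},{"offset":[0,0,0],"spin":0,"hand":0.8},{"offset":[0,0,0],"spin":0,"hand":0.8},{"offset":[0,0,0],"spin":0,"hand":0.8}]' 20
python3 - <<'E'
from h import *
cv2.imwrite("pics/w3.png",cv2.cvtColor(r.grab_frame("wrist"),cv2.COLOR_RGB2BGR)[200:440,160:480])
E
```

```text
time: 3.2
tcp_pos: [0.5513, -0.1075, 0.047]
tool_rot: [-3.142, 0.0, 1.541]
contact_force: [-1.0, -0.3, 0.1]
finger_gap: 0.103
grip_force: 0.0
```

View pics/w3.png

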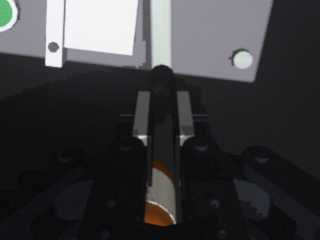

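Nothing was gripped: grip force is 0 and the gap (9 mm) is under the knob's 14 mm. The tips at row 292 also look about 35 mm higher than the TCP. I'll touch the knob's top gently to find the real tip height.

```bash
python3 -m creep '[{"offset":[0,0,-0.004],"spin":0,"hand":0.8},{"offset":[0,0,-0.006],"spin":0,"hand":0.8},{"offset":[0,0,-0.006],"spin":0,"hand":0.8}]' 20;  python3 - <<'E'
from h import *
import numpy as np
p=r.get_obs();print(p['contact_force'],p['ft_torque'],p['qpos'])
E
```

```text
time: 3.55
tcp_pos: [0.551, -0.1075, 0.0405]
tool_rot: [-3.141, -0.0, 1.541]
contact_force: [-0.4, -0.2, 0.5]
finger_gap: 0.101
grip_force: 0.0
[-0.43812534 -0.21339685  0.48523434] [-0.06259856 -0.01124868 -0.02667141] [ 0.44168786  0.53657877 -0.38514273  1.88254892  0.27777483  0.7755625
 -0.12452415]
```

```bash
python3 -m creep '[{"offset":[0,0,-0.003],"spin":0,"hand":0.8},{"offset":[0,0,-0.006],"spin":0,"hand":0.8},{"offset":[0,0,-0.006],"spin":0,"hand":0.8}]' 20;python3 -m creep '[{"offset":[0,0,-0.003],"spin":0,"hand":0.8},{"offset":[0,0,-0.005],"spin":0,"hand":0.8},{"offset":[0,0,-0.005],"spin":0,"hand":0.8}]' 20
```

```text
time: 3.85
tcp_pos: [0.5514, -0.1076, 0.0349]
tool_rot: [3.142, 0.0, 1.541]
contact_force: [-1.7, -0.3, 4.6]
finger_gap: 0.098
grip_force: 2.3
time: 4.15
tcp_pos: [0.5545, -0.1085, 0.033]
tool_rot: [3.135, 0.002, 1.541]
contact_force: [-4.3, -3.2, 45.2]
finger_gap: 0.098
grip_force: 22.2
```

Contact came at TCP z ≈ 0.034 on the knob's top (68 mm), so the real tips stand about 33 mm above the reported TCP and I'll use that offset. Now I lift, open, and descend so the tips sit at about 50 mm (TCP ≈ 0.016).

```bash
python3 -m creep '[{"offset":[0,0,0.012],"spin":0,"hand":0.8},{"offset":[0,0,0.012],"spin":0,"hand":0.3},{"offset":[0,0,0.012],"spin":0,"hand":0.3},{"offset":[0,0,0.012],"spin":0,"hand":0.3},{"offset":[0,0,0.0],"spin":0,"hand":0.3},{"offset":[0,0,-0.007],"spin":0,"hand":0.3},{"offset":[0,0,-0.013],"spin":0,"hand":0.3},{"offset":[0,0,-0.013],"spin":0,"hand":0.3}]' 20;python3 -m creep '[{"offset":[0,0,0],"spin":0,"hand":0.5},{"offset":[0,0,0],"spin":0,"hand":0.6},{"offset":[0,0,0],"spin":0,"hand":0.7},{"offset":[0,0,0],"spin":0,"hand":0.8},{"offset":[0,0,0],"spin":0,"hand":0.8}]' 20
```

```text
time: 4.95
tcp_pos: [0.5505, -0.1073, 0.0156]
tool_rot: [-3.14, -0.0, 1.541]
contact_force: [-0.4, -0.1, -0.1]
finger_gap: 0.351
grip_force: 0.0
time: 5.45
tcp_pos: [0.5517, -0.1077, 0.0173]
tool_rot: [3.141, 0.0, 1.541]
contact_force: [1.7, -1.2, 0.3]
finger_gap: 0.149
grip_force: 20.1
```

The knob is now held (gap 0.149, grip 20 N). I swing the lever open along the arc.

```bash
python3 -m creep '[{"offset":[0.006,0,0],"spin":0.1,"hand":0.8},{"offset":[0.012,0.001,0],"spin":0.2,"hand":0.8},{"offset":[0.018,0.002,0],"spin":0.3,"hand":0.8},{"offset":[0.024,0.004,0],"spin":0.4,"hand":0.8},{"offset":[0.029,0.006,0],"spin":0.5,"hand":0.8},{"offset":[0.034,0.009,0],"spin":0.6,"hand":0.8},{"offset":[0.039,0.013,0],"spin":0.7,"hand":0.8},{"offset":[0.044,0.017,0],"spin":0.8,"hand":0.8},{"offset":[0.048,0.021,0],"spin":0.9,"hand":0.8},{"offset":[0.051,0.026,0],"spin":1.0,"hand":0.8}]' 20
```

```text
time: 6.45
tcp_pos: [0.6017, -0.081, 0.017]
tool_rot: [-3.141, -0.001, 2.545]
contact_force: [-4.8, 1.3, 6.3]
finger_gap: 0.155
grip_force: 20.6
```

```bash
python3 -m creep '[{"offset":[0.003,0.005,0],"spin":0.1,"hand":0.8},{"offset":[0.006,0.011,0],"spin":0.2,"hand":0.8},{"offset":[0.008,0.016,0],"spin":0.3,"hand":0.8},{"offset":[0.010,0.022,0],"spin":0.4,"hand":0.8},{"offset":[0.011,0.028,0],"spin":0.5,"hand":0.8},{"offset":[0.011,0.034,0],"spin":0.6,"hand":0.8},{"offset":[0.011,0.038,0],"spin":0.65,"hand":0.8},{"offset":[0.011,0.041,0],"spin":0.68,"hand":0.8},{"offset":[0.011,0.041,0],"spin":0.68,"hand":0.8}]' 20
python3 - <<'E'
from h import *
o=r.get_obs();d=o['tcp_pos'][:2]-[.5527,-.0491];print(np.arctan2(d[1],d[0])-(1.413-np.pi),np.hypot(*d))
E
```

```text
time: 7.35
tcp_pos: [0.6118, -0.0462, 0.0166]
tool_rot: [-3.135, -0.004, -3.065]
contact_force: [-10.7, -24.8, 11.6]
finger_gap: 0.15
grip_force: 21.9
1.7783177353750097 0.05915600568890014
```

The lever is at the open stop: the arm pressed 25 N against it at 1.75 to 1.78 rad. I release, lift and turn back to yaw 1.41 behind the wall.

```bash
python3 -m creep '[{"offset":[0,-0.004,0],"spin":0,"hand":0.3},{"offset":[0,-0.004,0],"spin":0,"hand":0.3},{"offset":[0,-0.004,0],"spin":0,"hand":0.3},{"offset":[0,-0.004,0.03],"spin":0,"hand":0.3},{"offset":[0,-0.004,0.055],"spin":-0.1,"hand":0.3},{"offset":[-0.01,0.004,0.055],"spin":-0.24,"hand":0.6},{"offset":[-0.025,0.01,0.055],"spin":-0.38,"hand":1},{"offset":[-0.04,0.015,0.055],"spin":-0.52,"hand":1},{"offset":[-0.055,0.025,0.055],"spin":-0.66,"hand":1},{"offset":[-0.07,0.03,0.055],"spin":-0.8,"hand":1}]' 20;python3 -m creep '[{"offset":[-0.014,0.005,0],"spin":-0.14,"hand":1},{"offset":[-0.014,0.005,0],"spin":-0.28,"hand":1},{"offset":[-0.014,0.005,0],"spin":-0.42,"hand":1},{"offset":[-0.014,0.005,0],"spin":-0.56,"hand":1},{"offset":[-0.014,0.005,0],"spin":-0.7,"hand":1},{"offset":[-0.014,0.005,0],"spin":-0.84,"hand":1},{"offset":[-0.014,0.005,0],"spin":-1.0,"hand":1},{"offset":[-0.014,0.005,0],"spin":-1.0,"hand":1},{"offset":[-0.014,0.005,0],"spin":-1.0,"hand":1}]'
python3 - <<'E'
from h import *
cv2.imwrite("pics/w4.png",cv2.cvtColor(r.grab_frame("wrist"),cv2.COLOR_RGB2BGR))
E
```

```text
time: 8.35
tcp_pos: [0.5426, -0.0091, 0.072]
tool_rot: [3.141, -0.0, 2.416]
contact_force: [0.3, 0.5, -0.1]
finger_gap: 0.002
grip_force: 0.0
time: 9.25
tcp_pos: [0.5293, -0.005, 0.072]
tool_rot: [-3.142, -0.0, 1.426]
contact_force: [-1.0, -0.5, 0.7]
finger_gap: -0.002
grip_force: 0.0
```

View pics/w4.png

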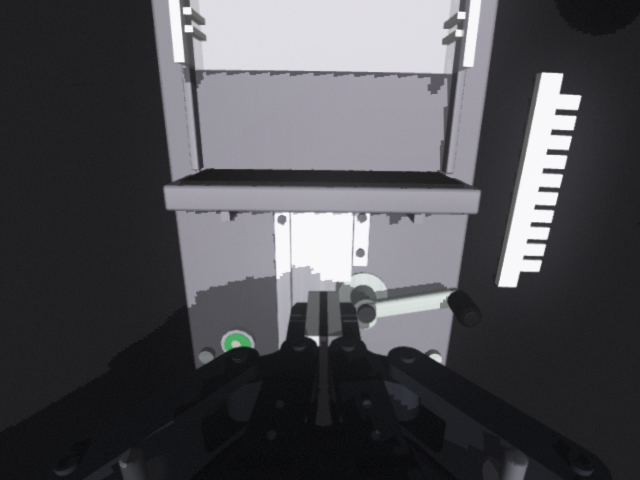

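The lever stands out to the side (knob at (465,308)), the shut fingertips are at (325,292) and the wall's back edge is at row 212. Now I go down and push along (0.157, 0.988).

```bash
python3 -m creep '[{"offset":[0,0,-0.03],"spin":-0.013,"hand":1},{"offset":[0,0,-0.05],"spin":-0.013,"hand":1},{"offset":[0,0,-0.056],"spin":-0.013,"hand":1},{"offset":[0.001,0.008,-0.056],"spin":-0.013,"hand":1},{"offset":[0.0025,0.016,-0.056],"spin":-0.013,"hand":1},{"offset":[0.0035,0.022,-0.056],"spin":-0.013,"hand":1},{"offset":[0.0045,0.028,-0.056],"spin":-0.013,"hand":1},{"offset":[0.0055,0.034,-0.056],"spin":-0.013,"hand":1},{"offset":[0.006,0.040,-0.056],"spin":-0.013,"hand":1},{"offset":[0.006,0.040,-0.056],"spin":-0.013,"hand":1}]' 20
```

```text
time: 10.3
tcp_pos: [0.5354, 0.0355, 0.0161]
tool_rot: [3.141, -0.0, 1.409]
contact_force: [-0.3, -0.3, -0.4]
finger_gap: -0.0
grip_force: 0.0
```

```bash
python3 -m creep '[{"offset":[0.001,0.006,0],"spin":0,"hand":1},{"offset":[0.002,0.012,0],"spin":0,"hand":1},{"offset":[0.003,0.018,0],"spin":0,"hand":1},{"offset":[0.004,0.024,0],"spin":0,"hand":1},{"offset":[0.005,0.030,0],"spin":0,"hand":1},{"offset":[0.0055,0.034,0],"spin":0,"hand":1},{"offset":[0.006,0.037,0],"spin":0,"hand":1},{"offset":[0.006,0.039,0],"spin":0,"hand":1}]' 20;python3 -m creep '[{"offset":[0,0.002,0],"spin":0,"hand":1},{"offset":[0.001,0.004,0],"spin":0,"hand":1}]'
```

```text
time: 11.1
tcp_pos: [0.5415, 0.0737, 0.0159]
tool_rot: [3.141, -0.0, 1.408]
contact_force: [1.3, -2.0, -0.4]
finger_gap: 0.002
grip_force: 1.1
time: 11.3
tcp_pos: [0.5421, 0.0773, 0.0159]
tool_rot: [-3.141, 0.001, 1.408]
contact_force: [-3.4, -2.9, 1.2]
finger_gap: 0.004
grip_force: 2.0
```

```bash
python3 -m creep '[{"offset":[0,0.002,0],"spin":0,"hand":1},{"offset":[0.001,0.004,0],"spin":0,"hand":1},{"offset":[0.001,0.004,0],"spin":0,"hand":1}]'; python3 -m creep '[{"offset":[0,0.002,0],"spin":0,"hand":1},{"offset":[0,0.003,0],"spin":0,"hand":1},{"offset":[0,0.003,0],"spin":0,"hand":1}]'
```

```text
time: 11.6
tcp_pos: [0.5432, 0.0819, 0.0159]
tool_rot: [-3.141, -0.0, 1.408]
contact_force: [-1.0, -1.1, -0.3]
finger_gap: -0.001
grip_force: 0.5
time: 11.9
tcp_pos: [0.5432, 0.0821, 0.0159]
tool_rot: [-3.141, 0.003, 1.406]
contact_force: [-2.3, -14.0, 4.9]
finger_gap: 0.001
grip_force: 7.5
```

```bash
python3 -m creep '[{"offset":[0,0.002,0],"spin":0,"hand":1},{"offset":[0,0.004,0],"spin":0,"hand":1},{"offset":[0,0.004,0],"spin":0,"hand":1}]'
python3 - <<'E'
from h import *
p=np.array([.5527,-.0491])
a=1.413-np.pi+1.75;k=p+.06*np.array([np.cos(a),np.sin(a)]);print(k)
for c in np.arange(1.75,-.1,-.1):
    a=1.413-np.pi+c;q=p+.06*np.array([np.cos(a),np.sin(a)]);print(round(c,2),np.round(q-k,3))
E
```

```text
time: 12.2
tcp_pos: [0.5431, 0.0822, 0.0159]
tool_rot: [-3.141, 0.007, 1.403]
contact_force: [-5.3, -35.1, 12.9]
finger_gap: 0.001
grip_force: 17.9
[ 0.61268625 -0.04781566]
1.75 [0. 0.]
1.65 [-0.    -0.006]
1.55 [-0.001 -0.012]
1.45 [-0.002 -0.018]
1.35 [-0.004 -0.023]
1.25 [-0.007 -0.029]
1.15 [-0.01  -0.034]
1.05 [-0.013 -0.039]
0.95 [-0.017 -0.043]
0.85 [-0.022 -0.047]
0.75 [-0.026 -0.051]
0.65 [-0.032 -0.054]
0.55 [-0.037 -0.057]
0.45 [-0.043 -0.059]
0.35 [-0.049 -0.06 ]
0.25 [-0.054 -0.061]
0.15 [-0.06  -0.061]
0.05 [-0.066 -0.061]
-0.05 [-0.072 -0.06 ]
```

The wall is hard at home: TCP stationary at 35 N, joint ≈ 0.065. I back off, lift, and go to the knob at yaw 3.16.

```bash
python3 -m creep '[{"offset":[-0.001,-0.012,0],"spin":0,"hand":1},{"offset":[-0.003,-0.025,0],"spin":0,"hand":1},{"offset":[-0.003,-0.03,0.03],"spin":0.1,"hand":1},{"offset":[0,-0.04,0.06],"spin":0.24,"hand":0.3},{"offset":[0.01,-0.06,0.06],"spin":0.38,"hand":0.3},{"offset":[0.02,-0.08,0.06],"spin":0.52,"hand":0.3},{"offset":[0.04,-0.1,0.06],"spin":0.66,"hand":0.3},{"offset":[0.06,-0.12,0.06],"spin":0.8,"hand":0.3},{"offset":[0.07,-0.137,0.06],"spin":0.94,"hand":0.3},{"offset":[0.07,-0.137,0.06],"spin":1.08,"hand":0.3}]' 20;python3 -m creep '[{"offset":[0,0,0],"spin":0.14,"hand":0.3},{"offset":[0,0,0],"spin":0.28,"hand":0.3},{"offset":[0,0,0],"spin":0.42,"hand":0.3},{"offset":[0,0,0],"spin":0.56,"hand":0.3},{"offset":[0,0,0],"spin":0.67,"hand":0.3},{"offset":[0,0,0],"spin":0.67,"hand":0.3}]'
python3 - <<'E'
from h import *
cv2.imwrite("pics/w5.png",cv2.cvtColor(r.grab_frame("wrist"),cv2.COLOR_RGB2BGR))
E
```

```text
time: 13.2
tcp_pos: [0.6144, -0.0515, 0.0757]
tool_rot: [3.141, 0.001, 2.49]
contact_force: [-1.1, 1.1, 0.5]
finger_gap: 0.346
grip_force: 0.0
time: 13.8
tcp_pos: [0.6133, -0.0487, 0.0758]
tool_rot: [3.141, 0.0, -3.124]
contact_force: [0.3, -0.6, 0.4]
finger_gap: 0.348
grip_force: 0.0
```

View pics/w5.png

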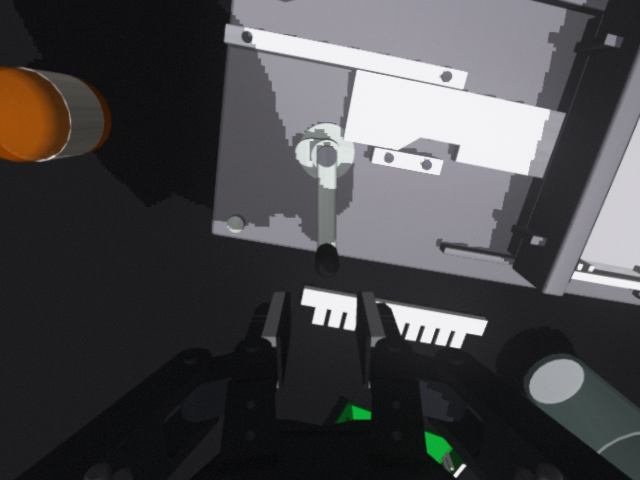

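The wall is forward, the tongue's tail is clear of the cam (tail edge near (350,110)), and the knob at (327,262) is centred between the pads. I descend and grip.

```bash
python3 -m creep '[{"offset":[0,0,-0.03],"spin":0,"hand":0.3},{"offset":[0,0,-0.05],"spin":0,"hand":0.3},{"offset":[0,0,-0.059],"spin":0,"hand":0.3},{"offset":[0,0,-0.059],"spin":0,"hand":0.5},{"offset":[0,0,-0.059],"spin":0,"hand":0.7},{"offset":[0,0,-0.059],"spin":0,"hand":0.8},{"offset":[0,0,-0.059],"spin":0,"hand":0.8}]' 20
```

```text
time: 14.55
tcp_pos: [0.6135, -0.0482, 0.0175]
tool_rot: [3.141, 0.001, -3.126]
contact_force: [-1.4, 2.7, -3.7]
finger_gap: 0.148
grip_force: 20.5
```

```bash
python3 -m creep '[{"offset":[0,-0.006,0],"spin":-0.1,"hand":0.8},{"offset":[-0.001,-0.012,0],"spin":-0.2,"hand":0.8},{"offset":[-0.002,-0.018,0],"spin":-0.3,"hand":0.8},{"offset":[-0.004,-0.023,0],"spin":-0.4,"hand":0.8},{"offset":[-0.007,-0.029,0],"spin":-0.5,"hand":0.8},{"offset":[-0.01,-0.034,0],"spin":-0.6,"hand":0.8},{"offset":[-0.013,-0.039,0],"spin":-0.7,"hand":0.8},{"offset":[-0.017,-0.043,0],"spin":-0.8,"hand":0.8},{"offset":[-0.022,-0.047,0],"spin":-0.9,"hand":0.8},{"offset":[-0.026,-0.051,0],"spin":-1.0,"hand":0.8}]' 20
```

```text
time: 15.55
tcp_pos: [0.5872, -0.099, 0.0174]
tool_rot: [3.141, -0.0, 2.154]
contact_force: [-3.1, 9.9, -4.7]
finger_gap: 0.147
grip_force: 20.4
```

```bash
python3 -m creep '[{"offset":[-0.006,-0.003,0],"spin":-0.1,"hand":0.8},{"offset":[-0.011,-0.006,0],"spin":-0.2,"hand":0.8},{"offset":[-0.017,-0.008,0],"spin":-0.3,"hand":0.8},{"offset":[-0.023,-0.009,0],"spin":-0.4,"hand":0.8},{"offset":[-0.028,-0.01,0],"spin":-0.5,"hand":0.8},{"offset":[-0.034,-0.01,0],"spin":-0.6,"hand":0.8},{"offset":[-0.040,-0.01,0],"spin":-0.7,"hand":0.8},{"offset":[-0.044,-0.009,0],"spin":-0.76,"hand":0.8},{"offset":[-0.047,-0.009,0],"spin":-0.77,"hand":0.8},{"offset":[-0.047,-0.009,0],"spin":-0.77,"hand":0.8}]' 20;python3 - <<'E'
from h import *
o=r.get_obs();d=o['tcp_pos'][:2]-[.5527,-.0491];print(np.arctan2(d[1],d[0])-(1.413-np.pi),np.hypot(*d))
E
```

```text
time: 16.55
tcp_pos: [0.5417, -0.109, 0.0177]
tool_rot: [3.138, 0.0, 1.389]
contact_force: [7.8, -4.8, -9.3]
finger_gap: 0.151
grip_force: 20.3
-0.02385217465735856 0.06090079566598291
```

```bash
python3 -m creep '[{"offset":[-0.002,0,0],"spin":0,"hand":0.8},{"offset":[-0.004,0,0],"spin":0,"hand":0.8},{"offset":[-0.004,0,0],"spin":0,"hand":0.8}]' 20
```

```text
time: 16.85
tcp_pos: [0.5413, -0.1088, 0.0183]
tool_rot: [3.132, -0.002, 1.39]
contact_force: [29.7, -4.1, -23.5]
finger_gap: 0.155
grip_force: 20.0
```

At the locked stop: 30 N with no further movement. I relax, release, lift clear and check.

```bash
python3 -m creep '[{"offset":[0.004,0,0],"spin":0,"hand":0.8},{"offset":[0.004,0,0],"spin":0,"hand":0.3},{"offset":[0.004,0,0],"spin":0,"hand":0.3},{"offset":[0.004,0,0],"spin":0,"hand":0.3},{"offset":[0.004,0,0.03],"spin":0,"hand":0.3},{"offset":[0.004,0,0.07],"spin":0,"hand":0.3},{"offset":[0.004,0,0.11],"spin":0,"hand":0.3},{"offset":[0.0,-0.02,0.15],"spin":0,"hand":0.3},{"offset":[0,-0.03,0.18],"spin":0,"hand":0.3},{"offset":[0,-0.03,0.18],"spin":0,"hand":0.3}]' 20;python3 - <<'E'
from h import *
a=cv2.cvtColor(r.grab_frame("wrist"),cv2.COLOR_RGB2BGR)
cv2.imwrite("pics/w6.png",a)
E
```

```text
time: 17.85
tcp_pos: [0.5378, -0.1404, 0.2011]
tool_rot: [3.136, 0.001, 1.386]
contact_force: [-0.4, 0.0, -0.3]
finger_gap: 0.354
grip_force: 0.0
```

View pics/w6.png

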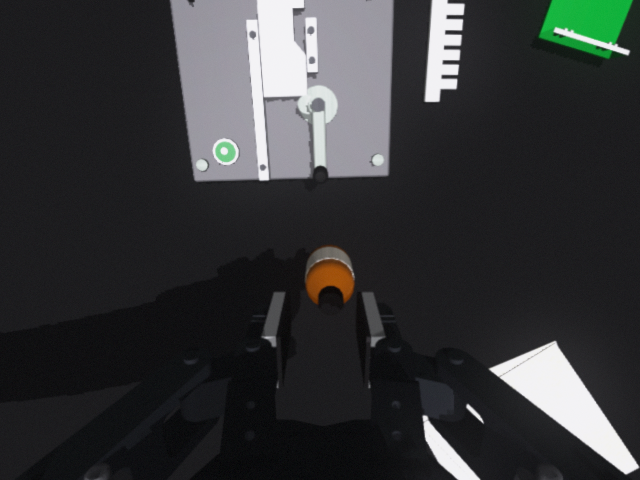

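The lever lies along the tongue at the locked stop (knob (321,174)) and the tongue's tail edge is at (285,97). I'll check the tail's position by number before handing in.

Run:
```python
from h import *
o=r.get_obs();O=np.array([.5381,.0543])
for n,p,z in [("tail",(285,97),.029),("knob",(320,174),.068),("piv",(318,105),.043)]:
    print(n,c2w([0,0],-1.413,ww(o,p,z)[:2]-O))
```

```text
tail [-0.09090935  0.00161245]
knob [-0.15584301 -0.02854795]
piv [-0.09906289 -0.02833684]
```

```bash
python3 -c "
from workcell import r
print(r.close_job())"
```

```text
the job is handed in; nothing more can be done
None
```

The job is done and handed in at about 18 s: I opened the lever to its stop, pushed the wall home against the tray (about 65 mm of travel, firm stop at 35 N), swung the lever back to its locked stop, and left the arm clear of everything.

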